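# Pulse the loaded nut grinder: lid held at half twist

## Robot

A 6-joint arm with a two-finger parallel gripper is mounted at the origin on the work surface. World frame = base frame: x ahead of the robot, y to its left, z up, the work surface at z = 0. Lengths are in mm, angles in degrees, forces in N, time in s.
With the tool pointing down it reaches from about 250 to 800 mm from the base axis. Payload 8.5 kg.
Tool frame: the origin (TCP) lies at the very end of the fingers, on their centre line; the grasp point (between the pads) lies 19 mm behind it; z points along the fingers, y is the direction in which the jaws open and shut (so a half turn about z gives the same grasp; the last joint's range is limited). The gripper opens to 85 mm and grips with 20 to 120 N. Pads are 22 mm wide; open, the fingers measure 114 mm over their backs; the gripper's body (76 mm by 85 mm) begins 54 mm behind the grasp point. The pads swing forward as they close: fully open they stand 13 mm farther back than shut.
Start: joints at [-74.943, 13.648, -0.773, 75.585, 0, 90], TCP at [136.374, -506.933, 231.276] pointing down, gripper open.
Joint ranges: [-152.45, 152.45], [-59.26, 108.67], [-65.41, 83.53], [-104.44, 129.93], [-82.83, 76.93], [-180, 180]. Speed limits (degrees/s): [127.2, 127.2, 159.86, 180, 180, 180].

## Interface

Orientations are given as a 3x3 rotation matrix whose columns are the frame's x, y, z axes.
In Python, from plant import ctrl gives the robot as it stands.
- The arm moves only by the shell command python3 -m handwheel 'ROWS' [FORCE]. ROWS is JSON, one flat list of numbers, 5 for each row, row after row: the opening, from -1 (shut) to 1 (fully open), then the shift along the tool's x, y, z in cm, then the turn about the tool's z in units of 6 degrees (1.0 is 6 degrees). A call has 1 to 10 rows; each row shifts and turns the commanded pose from where the row before left it, along the tool's axes as they then stand; what a row does not reach is not made up. A row lasts 1/10 s, in which the tool goes at most 50 mm and 8.59 degrees, less where a joint would pass 70% of its speed; a pose out of reach is approached as far as the arm can. A call with a gripper value outside its range is refused whole. The fingers move at their own pace and stop on an object; FORCE is the grip in N (left out, the last holds). Time passes only in rows, so rows that do not move let the fingers close. It gives the time, the measured TCP pose, the force and the opening at its end, in the units of the state.
- ctrl.state(): the state, without advancing time (a new reading comes with each control period).
- ctrl.read_camera(name): name is "scene" or "top" or "wrist"; returns the picture (420x560x3 uint8, red, green, blue); there is no depth.
- ctrl.camera_params(name): a dict with "mtx" (3x3 intrinsics, pixels), "camera_from_world" (4x4, takes a point from world to camera coordinates); the wrist camera has in their place "tool_from_camera" (4x4, takes a point from camera to tool coordinates, whose origin is the TCP and whose axes are the flange's). Camera axes: x right, y up, looking along -z (the intrinsics and any distortion apply to the point x, -y, -z); pixel columns grow to the right and rows downward; lengths in mm; the calibration is good to about 2 mm. A picture is of the moment at which its call begins: read the wrist's pose just before it. camera_params takes no time and is no camera call.
- ctrl.job_done(): hands the job in, once; it reports no verdict.
Trained networks look in the newest picture that a camera, given by its name, has taken for a name from the list of things; names that differ only in an ending like _2 or _b are one class to them, and where a whole thing is asked for, a point or a joint stands for the part that bears it (a point fixed in the world has none). Each returns a list of dicts, best first, with "confidence" (0 to 1); they miss things now and then, are a little off and sometimes report something else, mostly with a low value. They report only what shows in the picture. A call takes as long as a camera call.
- ctrl.recognise(thing, camera): "extent" ([left, top, right, bottom] in pixels, round what is visible of it).
- ctrl.cut_out(thing, camera): "region" (420x560 bool, what is visible of it) and "extent" ([left, top, right, bottom] in pixels, round what is visible of it).
The state is a dict: "time": time; "joint_pos": joint angles; "joint_vel": joint speeds; "joint_torque": joint torques, N m; "tool_pos": TCP position; "ee_rot": TCP orientation; "ft_force": force on the tool from outside, world axes, zero at the start; "torque": the same for the moment, N m; "opening": finger opening in mm.
Only numpy, scipy, OpenCV 4.12 (cv2) and the standard library are available. Lean on these libraries where they do the work, as an engineer would, in place of code of your own. Each camera call takes 0.05 s, during which the arm holds its last target.

## Task

One of the two nut grinders has walnuts in it: put the steel bayonet lid with the bar handle into that grinder, fully down, and twist it clockwise half-way to the lock, so that the bar handle lines up with the black half-way marks, never as far as the lock click. The spring would turn it back, so finish while still gripping the lid and holding it steady there; do not put the lid into the empty grinder, and leave the other things on the table where they are.

Things in the scene. Friction and masses are not known exactly. Their poses are not given: they have to be found in the camera images.
- lid_grip (a point): grip point in the bar handle of the loose bayonet lid: black upright bar 52 mm long along x, 14 mm thick along y; bar top 14 mm above this point, top of the steel cap 24 mm below it, cap underside 30 mm below, foot of the plug 46 mm below. z up. At the start the lid stands on its plug on the table; seated in a grinder this point is 30 mm above the mouth point. Same after a half turn.
- lid: the steel bayonet lid (0.11 to 0.23 kg), origin at the centre of the plug's underside. Plug 60 mm across, 16 mm high; at its foot two lugs 12 mm wide, 7 mm high stand out along +x and -x to 36 mm from the axis. Cap 84 mm across, 6 mm thick, with a 4 mm wide nib at each end of the bar, out to 48 mm from the axis.
- grinder_a_mouth (a point): mouth of one of two identical fixed aluminium nut grinders (130 mm tall, 120 across): centre of the steel rim ring's top; chamber 60 mm deep below, empty or with walnuts. Ring: 7 mm thick, hole 64 mm across, two notches 17 mm wide out to 76 mm across at +x and -x for the lid's lugs: the lid goes in with its x along this x (either way round); its cap then rests on the ring. z up.
- grinder_b_mouth (a point): mouth of one of two identical fixed aluminium nut grinders (130 mm tall, 120 across): centre of the steel rim ring's top; chamber 60 mm deep below, empty or with walnuts. Ring: 7 mm thick, hole 64 mm across, two notches 17 mm wide out to 76 mm across at +x and -x for the lid's lugs: the lid goes in with its x along this x (either way round); its cap then rests on the ring. z up.
- grinder_a_mark (a point): black raised half-way mark on grinder_a's flange, 54 mm from the axis, 0.58 rad clockwise (seen from above) from the +x notch; a second one lies opposite it. The seated lid turns only clockwise from the notches; at half twist the ends of its bar point at the two marks.
- grinder_b_mark (a point): black raised half-way mark on grinder_b's flange, 54 mm from the axis, 0.58 rad clockwise (seen from above) from the +x notch; a second one lies opposite it. The seated lid turns only clockwise from the notches; at half twist the ends of its bar point at the two marks.
- grinder_a_click (a point): spring latch of grinder_a: steel ball and black housing on the rim, 52 mm from the axis, 1.16 rad clockwise from the +x notch. The lid clicks locked when its nib passes the ball; they meet at a twist of about 1.03 rad.
- grinder_b_click (a point): spring latch of grinder_b: steel ball and black housing on the rim, 52 mm from the axis, 1.16 rad clockwise from the +x notch. The lid clicks locked when its nib passes the ball; they meet at a twist of about 1.03 rad.
- grinder_a_ring (a joint): spring ring inside grinder_a that the lid's lugs push round: rad, 0 at rest, grows as the lid turns clockwise. Met after about 0.08 rad of lid twist, so it reads the twist less 0.08: about 0.50 at the half-way mark, 0.95 where the latch ball is met, 1.08 at the click. Its spring turns the lid back if let go (0.05 N m at 0, 0.13 N m at the mark).
- grinder_b_ring (a joint): spring ring inside grinder_b that the lid's lugs push round: rad, 0 at rest, grows as the lid turns clockwise. Met after about 0.08 rad of lid twist, so it reads the twist less 0.08: about 0.50 at the half-way mark, 0.95 where the latch ball is met, 1.08 at the click. Its spring turns the lid back if let go (0.05 N m at 0, 0.13 N m at the mark).
- nut0_center (a point): centre of one of three loose walnuts, 28 mm across; all three lie together on the chamber floor of one of the grinders, their centres 46 mm below its mouth. It lies within 30 mm of that grinder's axis
- pot_lid: bystander: plain round steel lid of a sugar pot, 72 mm across, 30 mm high, with a round black knob; no lugs, fits no grinder; origin centre of underside
- cutter: bystander: steel ring pastry cutter, 70 mm across, 40 mm high; origin centre of underside
- jar: bystander: amber glass jar, 60 mm across, 100 mm high; origin centre of underside
- spatula: bystander: spatula 240 mm long with black handle, lying flat; origin under its middle, x along it
- bowl: bystander: white bowl, 110 mm across, 50 mm high; origin centre of underside
- brush: bystander: pastry brush 200 mm long, lying flat; origin under its middle, x along it

How it is judged (in metres and radians):
On the way:
1. the lid is fully down in the grinder that holds the walnuts (((horizontal distance between nut0_center and grinder_a_mouth below 0.045 m and horizontal distance between lid_grip and grinder_a_mouth below 0.005 m and z of lid_grip in the frame of grinder_a_mouth between 0.026 and 0.0335 m) or (horizontal distance between nut0_center and grinder_b_mouth below 0.045 m and horizontal distance between lid_grip and grinder_b_mouth below 0.005 m and z of lid_grip in the frame of grinder_b_mouth between 0.026 and 0.0335 m))), for 0.1 s.
At the end, for the whole second after the job is handed in: the lid sits fully down (within 3.5 mm, centred within 5 mm, upright) in the grinder with the walnuts, turned clockwise 0.40 to 0.76 rad from its notches (the half-way marks are at 0.58), pushing the spring ring, at rest, with the fingers still gripping it (((horizontal distance between nut0_center and grinder_a_mouth below 0.045 m and horizontal distance between lid_grip and grinder_a_mouth below 0.005 m and z of lid_grip in the frame of grinder_a_mouth between 0.026 and 0.0335 m and angle between the x axis of lid_grip and the x axis of grinder_a_mouth, either way round between 0.4 and 0.76 rad and value of joint grinder_a_ring between 0.28 and 0.75 rad and velocity of joint grinder_a_ring between -0.15 and 0.15 rad/s and angle between lid_grip's own z axis and vertical below 0.08 rad and contact force between the fingers and lid above 2 N) or (horizontal distance between nut0_center and grinder_b_mouth below 0.045 m and horizontal distance between lid_grip and grinder_b_mouth below 0.005 m and z of lid_grip in the frame of grinder_b_mouth between 0.026 and 0.0335 m and angle between the x axis of lid_grip and the x axis of grinder_b_mouth, either way round between 0.4 and 0.76 rad and value of joint grinder_b_ring between 0.28 and 0.75 rad and velocity of joint grinder_b_ring between -0.15 and 0.15 rad/s and angle between lid_grip's own z axis and vertical below 0.08 rad and contact force between the fingers and lid above 2 N))); the arm keeps its last pose, push and grip.
It fails at once if a grinder lid is twisted on into its lock click (value of joint any of grinder_a_ring, grinder_b_ring above 1.06 rad).
It fails at once if the lid is put into the empty grinder ((horizontal distance between nut0_center and grinder_a_mouth below 0.045 m and horizontal distance between lid_grip and grinder_b_mouth below 0.012 m and z of lid_grip in the frame of grinder_b_mouth below 0.038 m) or (horizontal distance between nut0_center and grinder_b_mouth below 0.045 m and horizontal distance between lid_grip and grinder_a_mouth below 0.012 m and z of lid_grip in the frame of grinder_a_mouth below 0.038 m)).
It fails at once if a bystander is pushed away by more than 40 mm (distance of any of pot_lid, cutter, jar, spatula, bowl, brush from where it was at the start of the episode above 0.04 m).
It also fails if it takes over 38 s, if anything falls off the work surface, if the arm or the gripper's body presses on something with over 40 N, if the wrist force passes 120 N, or if a joint passes its speed limit or range.

## Working session

There is one attempt and no reset: what is moved stays moved. The work goes in short steps, Python scripts to look and compute and a shell command to move; the robot and the scene stay as the last step left them, time stands still between calls to the robot, and variables do not carry over. Pictures are saved under pics/ and viewed, and the job is handed in when it is done.

```bash
mkdir -p pics; ls; cat > h.py <<'E'
import numpy as np, cv2
from plant import ctrl
def save(cam,name):
    im=ctrl.read_camera(cam); cv2.imwrite('pics/'+name+'.png',im[:,:,::-1]); return im
E
python3 - <<'E'
from h import *
for c in ('scene','top','wrist'):
    save(c,c+'0'); print(c,{k:np.round(v,3).tolist() for k,v in ctrl.camera_params(c).items() if not isinstance(v,str)})
    for t in ('lid','grinder_a_mouth','grinder_a_mark','grinder_a_click','nut0_center','pot_lid','lid_grip'):
        try: print(t,[(round(r['confidence'],2),np.round(r['extent']).tolist()) for r in ctrl.recognise(t,c)])
        except Exception as e: print(t,e)
s=ctrl.state(); print({k:np.round(v,3).tolist() for k,v in s.items()})
E
```

```text
pics
scene {'mtx': [[480.071, 0.0, 270.893], [0.0, 480.071, 211.056], [0.0, 0.0, 1.0]], 'camera_from_world': [[0.333, 0.943, -0.0, -230.095], [-0.8, 0.283, 0.53, 350.015], [0.499, -0.176, 0.848, -1672.503], [0.0, 0.0, 0.0, 1.0]]}
lid [(0.73, [232.0, 202.0, 256.0, 229.0])]
grinder_a_mouth [(0.97, [311.0, 188.0, 355.0, 245.0])]
grinder_a_mark [(0.81, [306.0, 184.0, 354.0, 244.0]), (0.66, [131.0, 177.0, 157.0, 235.0]), (0.36, [360.0, 157.0, 394.0, 190.0])]
grinder_a_click [(0.63, [305.0, 186.0, 355.0, 246.0])]
nut0_center []
pot_lid [(0.93, [257.0, 266.0, 282.0, 290.0]), (0.39, [289.0, 139.0, 329.0, 187.0])]
lid_grip [(0.73, [228.0, 201.0, 259.0, 227.0]), (0.21, [304.0, 186.0, 356.0, 246.0])]
top {'mtx': [[418.598, 0.0, 279.875], [0.0, 418.598, 211.827], [0.0, 0.0, 1.0]], 'camera_from_world': [[0.001, -1.0, 0.0, 65.487], [0.985, 0.001, 0.175, -536.597], [-0.175, -0.0, 0.985, -917.322], [0.0, 0.0, 0.0, 1.0]]}
lid [(0.96, [292.0, 227.0, 329.0, 260.0])]
grinder_a_mouth [(0.87, [175.0, 168.0, 240.0, 229.0]), (0.19, [346.0, 128.0, 377.0, 156.0])]
grinder_a_mark [(0.57, [179.0, 167.0, 241.0, 
[... 303 characters left out ...]
23.184, 0.0, 281.138], [0.0, 323.184, 213.084], [0.0, 0.0, 1.0]], 'tool_from_camera': [[-0.001, 0.945, 0.326, 84.74], [1.0, 0.001, 0.0, 0.841], [-0.0, 0.326, -0.945, -142.884], [0.0, 0.0, 0.0, 1.0]]}
lid []
grinder_a_mouth []
grinder_a_mark []
grinder_a_click []
nut0_center []
pot_lid []
lid_grip []
{'time': 1.2, 'joint_pos': [-74.944, 13.647, -0.774, 75.583, -0.001, 90.0], 'joint_vel': [-0.028, -0.027, -0.034, 0.117, -0.08, 0.002], 'joint_torque': [0.002, -53.86, 34.668, 0.003, -0.0, -0.0], 'tool_pos': [136.361, -506.947, 231.283], 'ee_rot': [[0.966, 0.26, -0.0], [0.26, -0.966, 0.0], [-0.0, -0.0, -1.0]], 'ft_force': [0.383, 0.546, -0.053], 'torque': [-0.041, -0.01, 0.01], 'opening': 84.973}
```

View pics/top0.png

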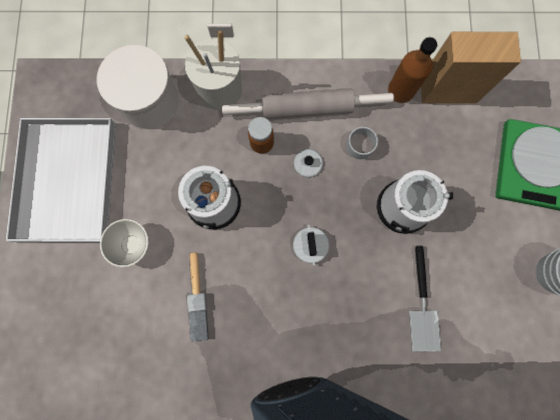

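View pics/scene0.png

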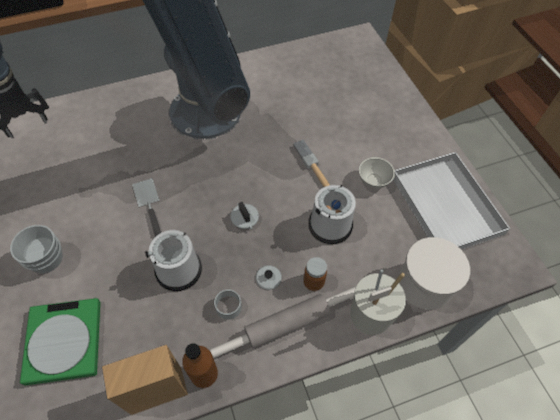

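The top view shows the lid at about (311,244). The grinder at (207,192) has brown and dark-blue things inside, and the one at (422,196) looks empty. I'll zoom in on both.

```bash
cat >> h.py <<'E'
def pix2world(cam,uv,z,s=None):
    p=ctrl.camera_params(cam); K=np.array(p['mtx'])
    if cam=='wrist':
        T=np.array(p['tool_from_camera']); W=np.eye(4); W[:3,:3]=np.array(s['ee_rot']); W[:3,3]=s['tool_pos']; C=W@T
    else: C=np.linalg.inv(np.array(p['camera_from_world']))
    uv=np.atleast_2d(uv).astype(float)
    d=np.c_[(uv[:,0]-K[0,2])/K[0,0],-(uv[:,1]-K[1,2])/K[1,1],-np.ones(len(uv))]@C[:3,:3].T
    o=C[:3,3]; t=(z-o[2])/d[:,2]
    return o+d*t[:,None]
def world2pix(cam,P,s=None):
    p=ctrl.camera_params(cam); K=np.array(p['mtx'])
    if cam=='wrist':
        T=np.array(p['tool_from_camera']); W=np.eye(4); W[:3,:3]=np.array(s['ee_rot']); W[:3,3]=s['tool_pos']; M=np.linalg.inv(W@T)
    else: M=np.array(p['camera_from_world'])
    P=np.atleast_2d(P).astype(float); c=P@M[:3,:3].T+M[:3,3]
    return np.c_[K[0,2]+K[0,0]*c[:,0]/-c[:,2],K[1,2]+K[1,1]*-c[:,1]/-c[:,2]]
E
python3 - <<'E'
from h import *
im=cv2.imread('pics/top0.png')
a=cv2.resize(im[160:230,170:245],None,fx=5,fy=5,interpolation=cv2.INTER_CUBIC)
b=cv2.resize(im[165:235,380:455],None,fx=5,fy=5,interpolation=cv2.INTER_CUBIC)
c=cv2.resize(im[220:270,280:335],None,fx=5,fy=5,interpolation=cv2.INTER_CUBIC); c=cv2.copyMakeBorder(c,0,350-c.shape[0],0,0,0)
sc=cv2.imread('pics/scene0.png')
cv2.imwrite('pics/z1.png',np.hstack([a,b])); cv2.imwrite('pics/z2.png',np.hstack([c,cv2.resize(sc[180:250,300:370],None,fx=5,fy=5,interpolation=cv2.INTER_CUBIC)[:350]]))
print('lid',pix2world('top',[[311,244],[310,245]],[46]))
print('A',pix2world('top',[206,192],130),'B',pix2world('top',[422,194],130))
E
```

```text
lid [[462.44762347  -4.68457478  46.        ]
 [460.16381918  -2.38243094  46.        ]]
A [[564.28853376 223.09627335 130.        ]] B [[ 560.64084662 -234.99814708  130.        ]]
```

View pics/z1.png

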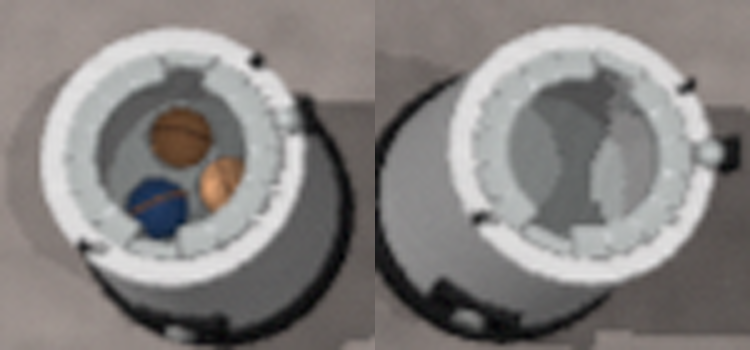

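View pics/z2.png

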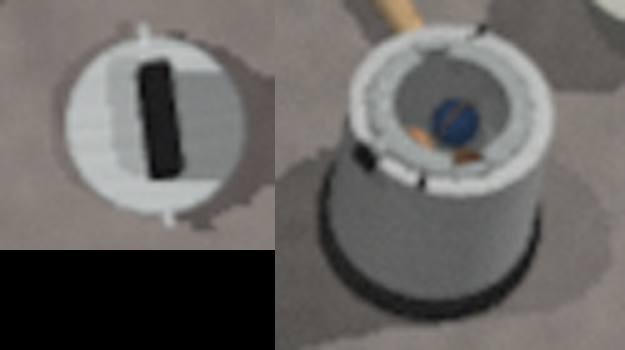

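The grinder at y≈+223 holds the three walnuts, and the other is empty. To leave room on joint 6 for the clockwise twist, I'll use the flipped grasp with the tool x at about 186°.

```bash
python3 -m handwheel '[1,0,0,0,-1.425,1,0,0,0,-1.425,1,0,0,0,-1.425,1,0,0,0,-1.425,1,0,0,0,-1.425,1,0,0,0,-1.425,1,0,0,0,-1.425,1,0,0,0,-1.425,1,0,0,0,-1.425,1,0,0,0,-1.425]'; python3 -m handwheel '[1,0,0,0,-1.425,1,0,0,0,-1.425,1,0,0,0,-1.425,1,0,0,0,-1.425,1,0,0,0,-1.425,1,0,0,0,-1.425,1,0,0,0,-1.425,1,0,0,0,-1.425,1,0,0,0,-1.425,1,0,0,0,-1.425]' 40
python3 - <<'E'
from h import *
s=ctrl.state(); R=np.array(s['ee_rot']); print(np.round(R,3).tolist(), np.round(s['joint_pos'],1))
# refine lid in top: bar centre
im=cv2.imread('pics/top0.png')
b=pix2world('top',[[280+155/5,220+62/5],[280+167/5,220+178/5]],60); print(b, b.mean(0), np.degrees(np.arctan2(*(b[0]-b[1])[[1,0]])))
n=pix2world('top',[[280+143/5,220+30/5],[280+170/5,220+220/5]],22);print(n,n.mean(0), np.degrees(np.arctan2(*(n[0]-n[1])[[1,0]])))
t=b.mean(0); t[2]=s['tool_pos'][2]
print(R.T@(t-np.array(s['tool_pos'])))
E
```

```text
time: 2.2
tool_pos: [136.4, -506.9, 231.3]
ee_rot: [[-0.189, 0.982, -0.0], [0.982, 0.189, 0.0], [0.0, 0.0, -1.0]]
ft_force: [-0.4, -0.6, 0.0]
opening: 85.5
time: 3.2
tool_pos: [136.4, -506.9, 231.3]
ee_rot: [[-0.994, -0.112, -0.0], [-0.112, 0.994, 0.0], [0.0, 0.0, -1.0]]
ft_force: [-0.0, 0.2, 0.2]
opening: 85.3
[[-0.994, -0.112, -0.0], [-0.112, 0.994, 0.0], [0.0, 0.0, -1.0]] [-74.9  13.6  -0.8  75.6   0.  -81.4]
[[487.25176441  -3.94371374  60.        ]
 [435.11022571  -8.69948216  60.        ]] [461.18099506  -6.32159795  60.        ] 5.211461111338241
[[507.25548947  -1.3180896   22.        ]
 [418.46431551 -12.88206915  22.        ]] [462.85990249  -7.10007938  22.        ] 7.420318086228919
[-3.78648965e+02  4.61241992e+02  2.96908379e-02]
```

```bash
python3 -m handwheel '[1,-2.5,3.0,0,0,1,-3,3.7,0,0,1,-3,3.7,0,0,1,-3,3.7,0,0,1,-3,3.7,0,0,1,-3,3.7,0,0,1,-3,3.7,0,0,1,-3,3.7,0,0,1,-3,3.7,0,0,1,-3,3.7,0,0]'; python3 -m handwheel '[1,-3,3.7,0,0,1,-3,3.6,0,0,1,-2.3,2.5,0,0,1,0,0,0,0,1,0,0,0,0]'
cat > look.py <<'E'
from h import *
import sys
s=ctrl.state(); im=save('wrist',sys.argv[1]); R=np.array(s['ee_rot'])
print(np.round(s['tool_pos'],1),'yaw',np.degrees(np.arctan2(R[1,0],R[0,0])),s['time'])
for t in sys.argv[2:]:
    r=ctrl.cut_out(t,'wrist')
    for q in r[:2]:
        m=q['region']; (c,sz,a)=cv2.minAreaRect(np.argwhere(m)[:,::-1].astype(np.float32)); print(t,round(q['confidence'],2),np.round(q['extent']),c,sz,a)
E
python3 look.py w1 lid lid_grip
```

```text
time: 4.2
tool_pos: [392.2, -113.0, 231.6]
ee_rot: [[-0.994, -0.106, 0.001], [-0.106, 0.994, -0.0], [-0.001, -0.0, -1.0]]
ft_force: [0.5, -0.9, -0.2]
opening: 85.5
time: 4.7
tool_pos: [463.6, -8.0, 231.0]
ee_rot: [[-0.994, -0.107, -0.001], [-0.107, 0.994, -0.0], [0.001, 0.0, -1.0]]
ft_force: [-1.3, 0.2, -0.1]
opening: 86.1
[463.6  -8.  231. ] yaw -173.82945319957724 4.7
lid 0.63 [246. 140. 325. 220.] (284.0000305175781, 181.00001525878906) (73.53910064697266, 74.95331573486328) 45.0
lid_grip 0.83 [245. 138. 325. 220.] (283.7500305175781, 180.75001525878906) (72.83200073242188, 73.53910064697266) 45.0
```

View pics/w1.png

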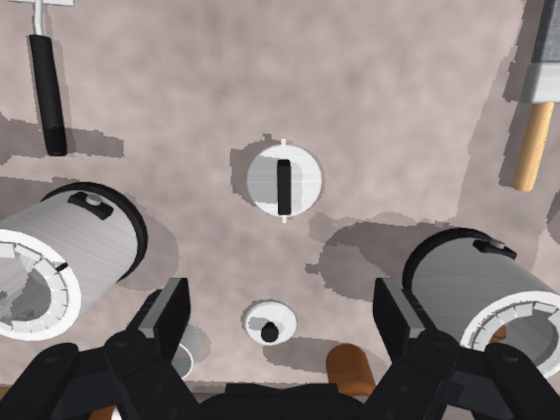

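The wrist view shows the lid at (284,181) with its bar almost exactly along the image vertical, so the tool is aligned with it. Next I measure the bar and the nibs.

```bash
python3 - <<'E'
from h import *
s=ctrl.state(); im=cv2.imread('pics/w1.png'); g=im[140:225,245:325].max(2)
m=(g<45).astype(np.uint8); n,l,st,ce=cv2.connectedComponentsWithStats(m); i=1+st[1:,4].argmax()
ys,xs=np.where(l==i); c,sz,a=cv2.minAreaRect(np.c_[xs,ys].astype(np.float32)); print(c,sz,a,st[i])
rows=ys.min(),ys.max(); top=[xs[ys<=rows[0]+3].mean()+245,rows[0]+140]; bot=[xs[ys>=rows[1]-3].mean()+245,rows[1]+141]
print(top,bot)
cv2.imwrite('pics/w1z.png',cv2.resize(im[130:230,235:335],None,fx=5,fy=5,interpolation=cv2.INTER_CUBIC))
for z in (60,):
    w=pix2world('wrist',[top,bot],z,s); print(w,w.mean(0),np.degrees(np.arctan2(*(w[0]-w[1])[[1,0]])))
w=pix2world('wrist',[[283.5,140],[284.7,221]],22,s);print(w,w.mean(0),np.degrees(np.arctan2(*(w[0]-w[1])[[1,0]])))
E
```

```text
(38.5, 46.5) (53.0, 11.0) 90.0 [ 33  20  12  54 643]
[np.float64(283.25), np.int64(160)] [np.float64(283.6170212765957), np.int64(214)]
[[433.45400201 -11.23713574  60.        ]
 [488.85408171  -4.97594384  60.        ]] [461.15404186  -8.10653979  60.        ] -173.55192129312823
[[418.66138879 -12.29774851  22.        ]
 [510.56076528  -1.11402838  22.        ]] [464.61107703  -6.70588845  22.        ] -173.0614924729769
```

View pics/w1z.png

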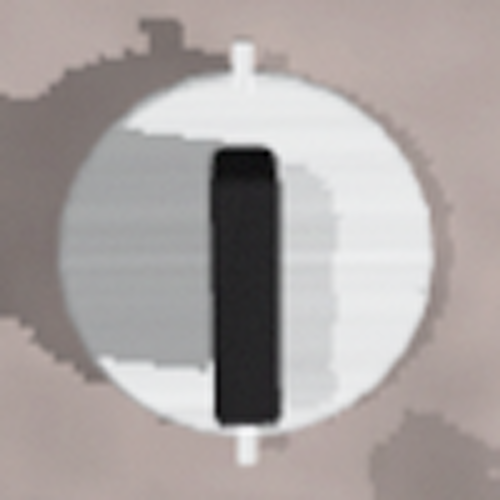

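```bash
python3 -m handwheel '[1,0,0.05,4,0,1,0,0,4,0,1,0,0,4,0,1,0,0,4,0,1,0,0,2.8,0,1,0,0,1,0,1,0,0,0.5,0,1,0,0,0,0]'; python3 -m handwheel '[-1,0,0,0,0,-1,0,0,0,0,-1,0,0,0,0,-1,0,0,0,0,-1,0,0,0,0,-1,0,0,0,0,-1,0,0,0,0,-1,0,0,0,0]' 60
python3 look.py w2
```

```text
time: 5.65
tool_pos: [463.9, -8.6, 28.9]
ee_rot: [[-0.995, -0.105, 0.001], [-0.105, 0.995, 0.0], [-0.001, 0.0, -1.0]]
ft_force: [-0.2, -0.3, 0.2]
opening: 85.5
time: 6.45
tool_pos: [463.8, -8.0, 28.7]
ee_rot: [[-0.994, -0.106, 0.001], [-0.106, 0.994, 0.0], [-0.001, 0.0, -1.0]]
ft_force: [-1.1, 1.6, 5.4]
opening: 13.5
[463.8  -8.   28.7] yaw -173.9365867982594 6.45
```

View pics/w2.png

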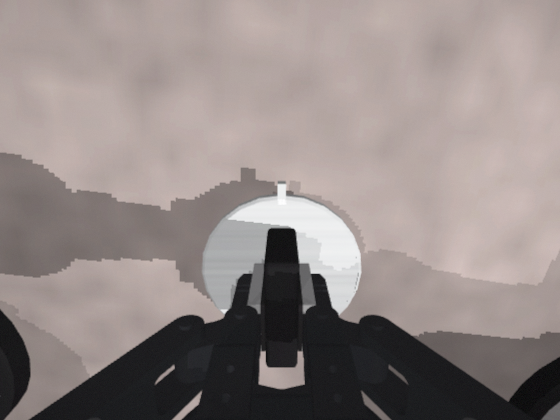

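The grip holds at 13.5 mm, against a bar thickness of 14 mm. I lift and move to a spot beside the walnut grinder, so the wrist camera can see its mouth.

```bash
python3 -m handwheel '[-1,0,0,-1,0,-1,0,0,-2.5,0,-1,0,0,-3,0,-1,-1,1,-3,0,-1,-2,2,-3,0,-1,-2,2,-3,0,-1,-2,2,-3,0,-1,-2,2,-1.5,0,-1,-2,2,0,0,-1,-1.4,1.0,0,0]' 60; python3 -m handwheel '[-1,0,0,0,0,-1,0,0,0,0,-1,0,0,0,0]'
python3 look.py w3 grinder_a_mouth grinder_a_mark grinder_a_click nut0_center
```

```text
time: 7.5
tool_pos: [575.1, 126.0, 229.3]
ee_rot: [[-0.994, -0.107, 0.001], [-0.107, 0.994, 0.001], [-0.001, 0.0, -1.0]]
ft_force: [-0.2, -0.3, -1.2]
opening: 12.6
time: 7.8
tool_pos: [573.4, 123.6, 228.4]
ee_rot: [[-0.994, -0.105, -0.001], [-0.105, 0.994, -0.0], [0.001, -0.0, -1.0]]
ft_force: [-0.5, -0.9, -1.8]
opening: 13.2
[573.4 123.6 228.4] yaw -173.96624740639322 7.8
grinder_a_mouth 0.77 [312. 124. 486. 280.] (402.9829406738281, 195.746337890625) (167.56832885742188, 147.91250610351562) 57.094757080078125
grinder_a_click 0.89 [317. 123. 484. 282.] (393.96258544921875, 203.08816528320312) (171.66749572753906, 142.14865112304688) 34.2868766784668
nut0_center 0.47 [314. 125. 482. 280.] (394.2660827636719, 203.1944122314453) (171.76536560058594, 141.6981964111328) 34.56252670288086
```

View pics/w3.png

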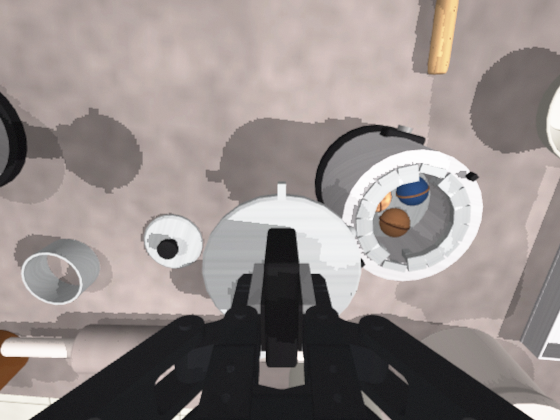

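The wrist view shows the walnut grinder's mouth at about (412,215), with walnuts inside. I'll rectify the ring plane from the wrist, top and scene views and fit it.

```bash
cat > rect.py <<'E'
from h import *
def rect(cam,im,c,z,s=None,half=70,px=4):
    g=np.array([[c[0]+half,c[1]+half,z],[c[0]+half,c[1]-half,z],[c[0]-half,c[1]-half,z],[c[0]-half,c[1]+half,z]])
    uv=world2pix(cam,g,s).astype(np.float32); n=2*half*px
    H=cv2.getPerspectiveTransform(uv,np.float32([[0,0],[n,0],[n,n],[0,n]]))
    return cv2.warpPerspective(im,H,(n,n),flags=cv2.INTER_CUBIC)
E
python3 - <<'E'
from rect import *
s=ctrl.state(); c=(566,223)
a=rect('wrist',cv2.imread('pics/w3.png'),c,130,s,70,4)
b=rect('top',cv2.imread('pics/top0.png'),c,130,None,70,4)
d=rect('scene',cv2.imread('pics/scene0.png'),c,130,None,70,4)
for k,i in zip('abd',(a,b,d)):
    for r in (32,60): cv2.circle(i,(280,280),r*4,(0,0,255),1)
cv2.imwrite('pics/r1.png',np.hstack([x[:560] for x in (a,b)])[:, :1120][::1,::1].copy() if 0 else cv2.resize(np.hstack([a,b]),(800,400)))
cv2.imwrite('pics/r2.png',d); cv2.imwrite('pics/ra.png',a)
E
```

```text
(no output)
```

View pics/r1.png

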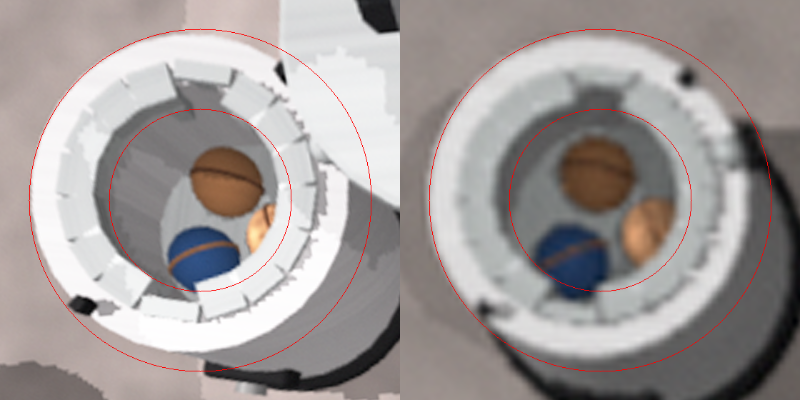

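View pics/r2.png

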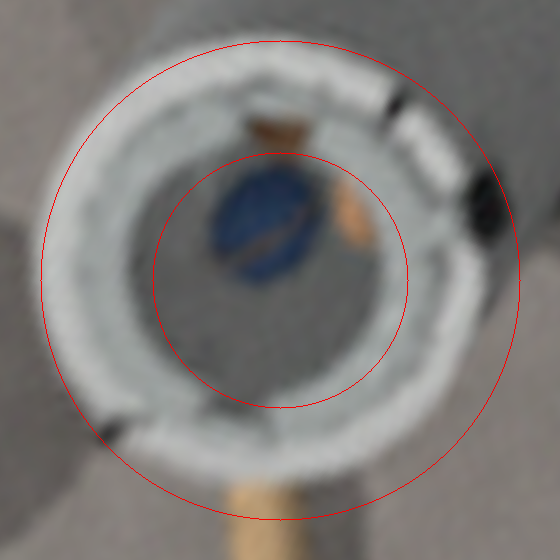

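View pics/ra.png

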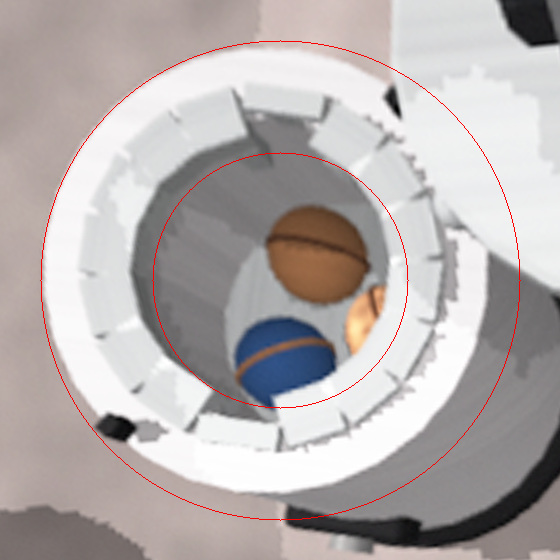

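```bash
cat >> rect.py <<'E'
from scipy.ndimage import map_coordinates, gaussian_filter
def fitc(img,c,rs=(30,34),half=70,px=4,notch=None,span=8,z=130):
    g=gaussian_filter(cv2.cvtColor(img,cv2.COLOR_BGR2GRAY).astype(float),2)
    th=np.radians(np.arange(0,360,3))
    if notch is not None:
        th=np.array([t for t in th if abs((np.degrees(t)-notch+90)%180-90)>20])
    best=[]
    for dx in np.arange(-span,span+.01,.5):
        for dy in np.arange(-span,span+.01,.5):
            for r in np.arange(rs[0],rs[1]+.01,.5):
                def sm(rr):
                    X=dx+rr*np.cos(th); Y=dy+rr*np.sin(th)   # world offsets
                    return map_coordinates(g,[(half-X)*px,(half-Y)*px],order=1)
                v=np.clip(sm(r+1.2)-sm(r-1.2),-20,60).mean()
                best.append((v,dx,dy,r))
    best.sort(reverse=True); return best[:4]
E
python3 - <<'E'
from rect import *
s=ctrl.state(); c=(566,226)
for cam,f,ss in (('wrist','w3',s),('top','top0',None),('scene','scene0',None)):
    a=rect(cam,cv2.imread(f'pics/{f}.png'),c,130,ss,70,4)
    print(cam,[tuple(np.round(q,2)) for q in fitc(a,c,notch=-9)])
    (_,dx,dy,r)=fitc(a,c,rs=(32,32),notch=-9)[0]; print(c[0]+dx,c[1]+dy)
    for rr in (32,38,54): cv2.circle(a,(int(280-dy*4),int(280-dx*4)),rr*4,(0,0,255),1)
    cv2.imwrite(f'pics/f_{cam}.png',a)
x=[cv2.resize(cv2.imread(f'pics/f_{k}.png'),(400,400)) for k in ('wrist','top')]; cv2.imwrite('pics/f2.png',np.hstack(x))
E
```

```text
wrist [(np.float64(58.76), np.float64(3.0), np.float64(2.0), np.float64(32.0)), (np.float64(58.72), np.float64(3.0), np.float64(2.5), np.float64(32.5)), (np.float64(58.69), np.float64(3.5), np.float64(2.5), np.float64(32.5)), (np.float64(58.65), np.float64(3.5), np.float64(2.0), np.float64(32.0))]
569.0 228.0
top [(np.float64(54.43), np.float64(2.0), np.float64(2.0), np.float64(32.0)), (np.float64(53.89), np.float64(1.5), np.float64(2.0), np.float64(32.0)), (np.float64(53.65), np.float64(2.5), np.float64(2.0), np.float64(32.0)), (np.float64(53.47), np.float64(2.0), np.float64(2.0), np.float64(32.5))]
568.0 228.0
scene [(np.float64(31.32), np.float64(3.0), np.float64(3.5), np.float64(32.0)), (np.float64(31.22), np.float64(2.5), np.float64(3.5), np.float64(32.0)), (np.float64(31.06), np.float64(3.0), np.float64(3.0), np.float64(32.0)), (np.float64(30.86), np.float64(3.5), np.float64(3.5), np.float64(32.0))]
569.0 229.5
```

View pics/f2.png

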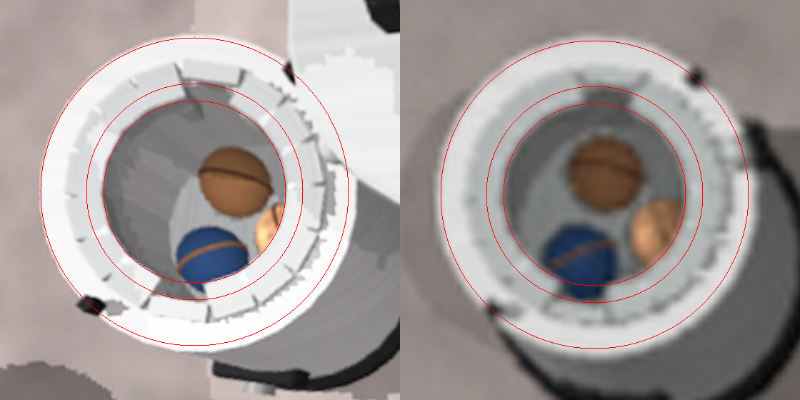

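All three views agree on the mouth at (568.6, 228.2), with the +x notch at about −8.5° (from the marks at −41.4°). Now I check where the lid sits in the gripper.

```bash
python3 - <<'E'
from rect import *
s=dict(tool_pos=[0,0,0],ee_rot=np.eye(3))  # tool frame
im=cv2.imread('pics/w3.png')
print('nib',pix2world('wrist',[[282,183.5],[277.5,190],[286.5,190]],6.7,s))
print('cap',pix2world('wrist',[[204,262],[359.5,262],[281,196]],6.7,s))
print('bar',pix2world('wrist',[[269,231],[294,231]],-31.3,s))
print('pred nib/cap top/bar',world2pix('wrist',[[48,0,6.7],[42,0,6.7],[26,7,-31.3],[26,-7,-31.3],[0,42,6.7],[0,-42,6.7]],s))
cv2.imwrite('pics/w3z.png',cv2.resize(im[170:290,195:370],None,fx=4,fy=4,interpolation=cv2.INTER_CUBIC))
E
```

```text
nib [[47.08058601 -0.41606662  6.7       ]
 [43.8928331  -2.56868008  6.7       ]
 [43.8881378   1.73544812  6.7       ]]
cap [[  5.44217037 -40.78119387   6.7       ]
 [  5.35136098  39.6790446    6.7       ]
 [ 40.9073341   -0.89841267   6.7       ]]
bar [[ 38.37323662  -5.36557939 -31.3       ]
 [ 38.36287537   3.95509384 -31.3       ]]
pred nib/cap top/bar [[282.87734437 181.60917914]
 [282.8683518  193.80955254]
 [301.51405457 260.69722731]
 [265.18994518 260.73392867]
 [363.13310426 271.14996206]
 [202.49774985 271.31118174]]
```

View pics/w3z.png

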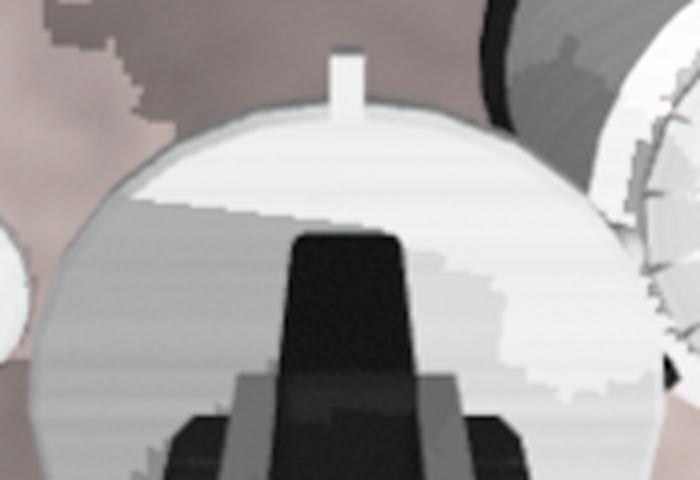

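```bash
python3 -m handwheel '[-1,0,0,0,1.21,-1,0,0,0,1.21,-1,0,0,0,0]' 
cat > tgt.py <<'E'
from h import *
import sys
s=ctrl.state(); R=np.array(s['ee_rot']); t=np.array([float(v) for v in sys.argv[1:4]])
print('pos',np.round(s['tool_pos'],2),'yaw',np.round(np.degrees(np.arctan2(-R[1,0],-R[0,0])),2),'tilt',np.round(R[:2,2],4))
print('shift mm',np.round(R.T@(t-np.array(s['tool_pos'])),2),'F',np.round(s['ft_force'],1),'T',np.round(s['torque'],2),'op',s['opening'],s['time'])
E
python3 tgt.py 567.8 228.3 190
```

```text
time: 8.35
tool_pos: [574.1, 124.1, 228.4]
ee_rot: [[-0.989, 0.149, 0.0], [0.149, 0.989, 0.0], [-0.0, 0.0, -1.0]]
ft_force: [0.5, -0.2, -1.3]
opening: 12.8
pos [574.07 124.07 228.45] yaw -8.58 tilt [0.     0.0001]
shift mm [ 21.76 102.12  38.45] F [ 0.5 -0.2 -1.3] T [0.   0.02 0.03] op 12.796796637299943 8.35
```

```bash
python3 -m handwheel '[-1,0.2,1.0,0,0,-1,0.4,2,0,0,-1,0.4,2.5,1,0,-1,0.5,2.4,1,0,-1,0.4,1.6,1,0,-1,0.27,0.71,0.8,0,-1,0,0,0,0,-1,0,0,0,0,-1,0,0,0,0]' 
python3 tgt.py 567.8 228.3 170; python3 look.py w4
python3 -c "
from h import *
save('top','top1');save('scene','scene1')
im=cv2.imread('pics/top1.png')[150:250,160:270];b=cv2.imread('pics/scene1.png')[150:250,280:390]
cv2.imwrite('pics/ts1.png',np.hstack([cv2.resize(k,None,fx=3.6,fy=3.6,interpolation=cv2.INTER_CUBIC) for k in (im,b)]))"
```

```text
time: 9.25
tool_pos: [568.1, 227.8, 190.9]
ee_rot: [[-0.989, 0.148, 0.001], [0.148, 0.989, 0.0], [-0.001, 0.0, -1.0]]
ft_force: [-0.6, 0.2, -1.5]
opening: 13.1
pos [568.13 227.75 190.92] yaw -8.49 tilt [0.0007 0.0001]
shift mm [ 0.42  0.49 20.92] F [-0.6  0.2 -1.5] T [-0.03  0.    0.04] op 13.109506537722398 9.25
[568.1 227.8 190.9] yaw 171.5093811272488 9.25
```

View pics/w4.png

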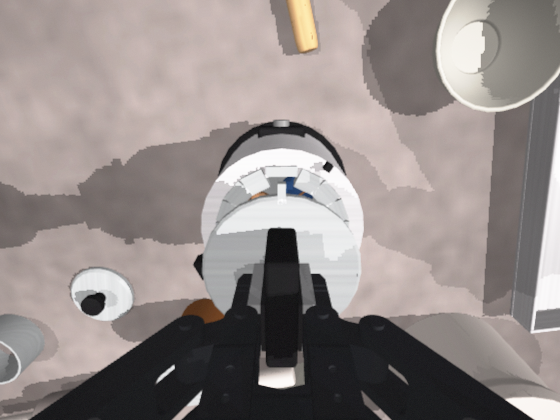

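View pics/ts1.png

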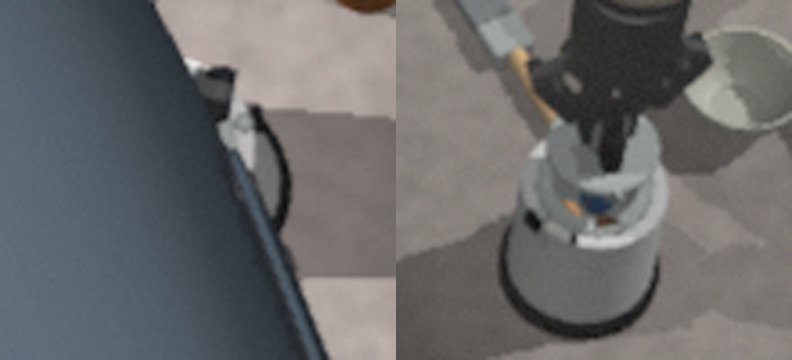

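The wrist view shows the lid over the ring, with the nib at (282,190) in line with the notch at about (281,170). I go down to just above the ring, then slowly in.

```bash
python3 -m handwheel '[-1,0,0.03,1,0,-1,0,0,1.2,0,-1,0,0,0.8,0,-1,0,0,0.3,0,-1,0,0,0.2,0,-1,0,0,0.2,0,-1,0,0,0,0]'; python3 tgt.py 567.8 228.3 142.7
```

```text
time: 10.1
tool_pos: [567.9, 228.8, 153.3]
ee_rot: [[-0.989, 0.147, 0.0], [0.147, 0.989, 0.0], [0.0, 0.0, -1.0]]
ft_force: [0.8, 0.7, -1.9]
opening: 13.0
pos [567.86 228.83 153.29] yaw -8.46 tilt [0.     0.0001]
shift mm [-0.02 -0.53 10.59] F [ 0.8  0.7 -1.9] T [-0.02 -0.04  0.01] op 13.032121224310277 10.1
```

The foot is already about 5 mm below the rim with no contact force, so I continue.

```bash
python3 -m handwheel '[-1,0,0,0.3,0,-1,0,0,0.3,0,-1,0,0,0.2,0,-1,0,0,0.15,0,-1,0,0,0.1,0,-1,0,0,0,0,-1,0,0,0,0]'; python3 tgt.py 567.8 228.3 142.7
```

```text
time: 10.8
tool_pos: [567.9, 228.8, 142.9]
ee_rot: [[-0.989, 0.147, 0.0], [0.147, 0.989, 0.0], [-0.0, 0.0, -1.0]]
ft_force: [0.5, -0.0, -0.5]
opening: 13.1
pos [567.87 228.81 142.88] yaw -8.46 tilt [0.0001 0.0002]
shift mm [-0.01 -0.52  0.18] F [ 0.5 -0.  -0.5] T [ 0.01  0.06 -0.  ] op 13.098833651807492 10.8
```

```bash
python3 -m handwheel '[-1,0,0,0.05,0,-1,0,0,0.05,0,-1,0,0,0,0,-1,0,0,0,0]'; python3 tgt.py 567.8 228.3 142.7
```

```text
time: 11.2
tool_pos: [567.9, 228.8, 142.7]
ee_rot: [[-0.989, 0.147, 0.001], [0.147, 0.989, 0.0], [-0.001, 0.001, -1.0]]
ft_force: [-2.0, -0.2, 4.7]
opening: 13.1
pos [567.89 228.81 142.75] yaw -8.46 tilt [0.0009 0.0004]
shift mm [ 0.02 -0.52  0.04] F [-2.  -0.2  4.7] T [-0.23  0.53  0.04] op 13.092162061840956 11.2
```

Seating contact came at z=142.75, against 142.7 predicted for fully down. Now I twist clockwise, checking part-way.

```bash
python3 -m handwheel '[-1,0,0,0,0.3,-1,0,0,0,0.5,-1,0,0,0,0.5,-1,0,0,0,0.5,-1,0,0,0,0.5,-1,0,0,0,0.5,-1,0,0,0,0,-1,0,0,0,0]'; python3 tgt.py 567.8 228.3 142.7
```

```text
time: 12.0
tool_pos: [568.1, 228.6, 142.7]
ee_rot: [[-0.904, 0.427, 0.001], [0.427, 0.904, 0.0], [-0.001, 0.001, -1.0]]
ft_force: [-1.6, -1.8, 6.3]
opening: 13.2
pos [568.09 228.6  142.74] yaw -25.29 tilt [0.0012 0.0001]
shift mm [ 0.13 -0.39  0.04] F [-1.6 -1.8  6.3] T [-0.4   0.36 -0.13] op 13.24996779161168 12.0
```

```bash
python3 -m handwheel '[-1,0,0,0,0.5,-1,0,0,0,0.5,-1,0,0,0,0.5,-1,0,0,0,0.5,-1,0,0,0,0.4,-1,0,0,0,0.3,-1,0,0,0,0,-1,0,0,0,0,-1,0,0,0,0]'; python3 tgt.py 567.8 228.3 142.7; python3 look.py w5
python3 -c "
from h import *
save('scene','scene2')
b=cv2.imread('pics/scene2.png')[150:260,280:390]
cv2.imwrite('pics/s2.png',cv2.resize(b,None,fx=5,fy=5,interpolation=cv2.INTER_CUBIC))"
```

```text
time: 12.9
tool_pos: [568.0, 228.4, 142.8]
ee_rot: [[-0.749, 0.662, 0.001], [0.662, 0.749, -0.0], [-0.001, 0.001, -1.0]]
ft_force: [-2.3, -2.4, 6.0]
opening: 12.7
pos [567.96 228.45 142.76] yaw -41.48 tilt [ 0.001  -0.0002]
shift mm [ 0.02 -0.21  0.06] F [-2.3 -2.4  6. ] T [-0.48  0.46 -0.01] op 12.741909820494612 12.9
[568.  228.4 142.8] yaw 138.51940140126607 12.9
```

View pics/w5.png

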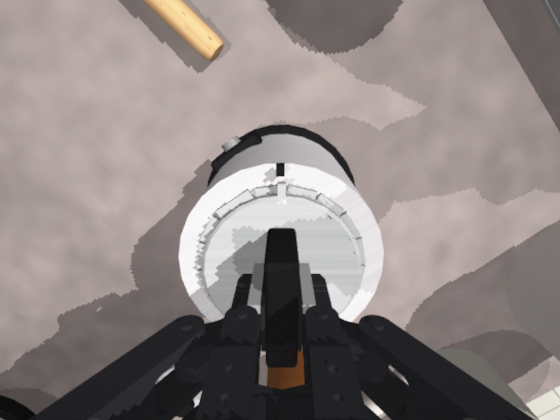

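View pics/s2.png

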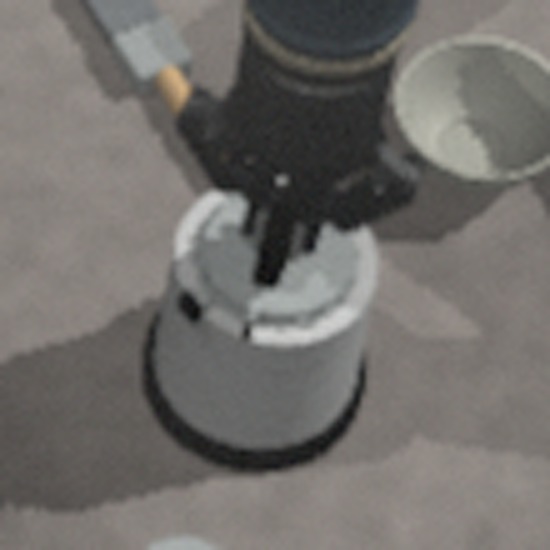

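The wrist view shows the nib at (281,190) pointing straight at the black mark at (281,170), and the cap sits flat on the ring. I let it hold for a moment, confirm it's steady, and hand in.

```bash
python3 -m handwheel '[-1,0,0,0,0,-1,0,0,0,0,-1,0,0,0,0,-1,0,0,0,0,-1,0,0,0,0]' 60; python3 tgt.py 567.8 228.3 142.7; python3 -c "
from plant import ctrl
print(ctrl.job_done())"
```

```text
time: 13.5
tool_pos: [568.0, 228.4, 142.8]
ee_rot: [[-0.749, 0.662, 0.001], [0.662, 0.749, -0.0], [-0.001, 0.001, -1.0]]
ft_force: [-1.5, -2.4, 6.3]
opening: 12.9
pos [567.97 228.43 142.76] yaw -41.48 tilt [ 0.001  -0.0002]
shift mm [ 0.04 -0.21  0.06] F [-1.5 -2.4  6.3] T [-0.52  0.48 -0.07] op 12.894207760677846 13.5
the job is handed in; nothing more can be done
None
```

I put the bayonet lid fully down into the grinder with the three walnuts (the one at y ≈ +228 mm). I then twisted it clockwise about 33° (0.576 rad) and handed the job in at about 13.5 s, with the gripper still holding the lid at 60 N. No verdict was reported.

- **Depth:** the tool came to rest at z = 142.76 mm with about 6 N of upward force; 142.7 mm was predicted for a fully seated lid.
- **Twist:** the bar stands at −41.5°, and I measured the half-way marks at −41.4°. In the last wrist picture the lid's nib points straight at the black mark, well short of the latch.
- **Steadiness:** the pose did not change over the last 0.5 s, and the tool was upright to within about 0.001 rad.
- **Small disagreements:** the three cameras differed by 1 to 1.5 mm on the mouth's centre. The gripper read about 13 mm on the 14 mm bar. The torque reading about the vertical was too noisy to confirm the spring, so the spring ring's angle was never measured directly and is only inferred from the twist.
- **Other objects:** nothing else was touched, as far as the pictures and force readings show.

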